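# View a test paddle flat and edge-on in the strain viewer

### The arm

A 6-joint arm with a two-finger parallel gripper is mounted at the origin on a cart in front of the work surface, level with it; the furniture and walls round the work are solid. World frame = base frame: x ahead of the robot, y to its left, z up, the work surface at z = 0. Lengths are in m, angles in rad, forces in N, time in s.
With the tool pointing down it reaches from about 0.3 to 1 m from the base axis. Payload 5.1 kg.
Tool frame: the origin (TCP) lies midway between the tips of the shut fingers; the grasp point (between the pads) lies r.grasp_offset behind it (r.grasp_offset is the distance from the TCP to the grasp point, in m); x points along the fingers, z is the direction in which the jaws open and shut, and the axes are right-handed (so a half turn about x gives the same grasp; the last joint's range is limited). The gripper opens to 95 mm and grips with 3 to 60 N. Pads are 20 mm wide; open, the fingers measure 119 mm over their backs; the gripper's body (75 mm by 180 mm) begins 59 mm behind the grasp point.
Start: joints at [-1.3, 0.124, 1.65, -0, 1.367, -0.083], TCP at [0.225, -0.61, 0.184] pointing down, gripper open.
Joint ranges: [-2.61, 2.61], [-1.02, 2.33], [0.03, 2.71], [-1.35, 4.49], [0.32, 2.68], [-2.91, 2.91]. Speed limits (rad/s): [2.57, 2.57, 3.14, 3.14, 3.14, 3.14].

### API

Orientations are given as [roll, pitch, yaw] about the fixed x, y, z axes, in that order (R = Rz(yaw) Ry(pitch) Rx(roll)).
In Python, from bench import monitor, vision, r gives the robot as it stands.
- The arm moves only by the tool carry_out, never from a script. Its argument "targets" is a list of rows, each an object of numbers: "rx", "ry", "rz": the turn, a rotation vector about the tool's x, y, z in degrees; "tx", "ty", "tz": the shift along the tool's x, y, z in cm; "hand": the closure, from 0 (fully open) to 1 (shut). In form: [{"rx": .., "ry": .., "rz": .., "tx": .., "ty": .., "tz": .., "hand": ..}, ...]. A call has 1 to 5 rows; each row shifts and turns the commanded pose from where the row before left it, along the tool's axes as they then stand; what a row does not reach is not made up. A row lasts 1/10 s, in which the tool goes at most 50 mm and 8.59 degrees, less where a joint would pass 70% of its speed; a pose out of reach is approached as far as the arm can. A call with a gripper value outside its range is refused whole. The fingers move at their own pace and stop on an object; "squeeze" is the grip in N (left out, the last holds). Time passes only in rows, so rows that do not move let the fingers close. It gives the time, the measured TCP pose, the force and the opening at its end, in the units of the state.
- monitor.sense(): the state, without advancing time (a new reading comes with each control period).
- vision.camera(name): name is "side" or "top" or "wrist"; returns the picture (480x640x3 uint8, red, green, blue); there is no depth.
- vision.camera_info(name): a dict with "intrinsics" (3x3 intrinsics, pixels), "R" (3x3) and "t" (3): a world point X has camera coordinates R X + t; the wrist camera has in their place "tool_from_camera" (4x4, takes a point from camera to tool coordinates, whose origin is the TCP and whose axes are the tool frame's). Camera axes: x right, y down, z forward; pixel columns grow to the right and rows downward; lengths in m; the calibration is good to about 2 mm. A picture is of the moment at which its call begins: read the wrist's pose just before it. camera_info takes no time and is no camera call.
- r.finish_job(): hands the job in, once; it reports no verdict.
The state is a dict: "time_s": time; "joint_positions": joint angles; "dq": joint speeds; "joint_efforts": joint torques, N m; "tcp_pos": TCP position; "eef_rot": TCP orientation; "force": force on the tool from outside, world axes, zero at the start; "ft_torque": the same for the moment, N m; "finger_gap": opening from 0.0 (shut) to 1.0 (fully open).
Only numpy, scipy, OpenCV 4.12 (cv2) and the standard library are available. Lean on these libraries where they do the work, as an engineer would, in place of code of your own. Each camera call takes 0.05 s, during which the arm holds its last target. There are 200 camera calls.

### The job

Take the grey test paddle by its black handle from its rest and lower its blade into the cross-shaped opening on top of the strain viewer with a broad face towards the lamp, until its collar is about one centimetre above the hatch plate, and keep it there for two seconds. Then draw the blade fully out, turn the paddle a quarter turn about the upright, lower it again to the same depth so that a narrow edge faces the lamp, and finish while still holding it there, upright and carried by the gripper alone, not resting on the plate or pressed against the slot. Leave the other things on the worktop where they stand.

Things in the scene. Friction and masses are not known exactly. Their poses are not given: they have to be found in the camera images.
- paddle_grip (a point): Centre of the paddle's upright black handle: 14 mm thick along x, 26 mm wide along y, 50 mm tall (cap on top 18x30x3 mm). This point is 36 mm above the collar's underside, 30 mm above its upper face, 20 mm below the handle's top. x = across the thin thickness, normal to the blade's broad faces; y = along the blade's width; z = up. Both broad faces are alike, so are both edges.
- paddle_collar (a point): Centre of the underside of the paddle's black collar (24 mm along x, 64 mm along y, 6 mm thick); same axes as paddle_grip. Below it hangs the flat grey blade: 8 mm thick along x, 44 mm wide along y, reaching 58 mm below this point, lower edge rounded. At the start this underside lies on the rest's two posts, 75 mm above the worktop.
- paddle: The rigid paddle as a whole, about 120 g; origin and axes are those of paddle_collar.
- rest: Fixed aluminium rest of the paddle: base 75x100x8 mm (x, y, z), two posts (36 mm along x, 12 mm along y, inner faces at y = +/-25 mm), tops 75 mm up, with 3 mm high lips at their x ends. Origin: centre of its underside. The blade hangs between the posts; lift the paddle straight up at least 65 mm to clear it.
- viewer: Strain viewer, fixed: white hood 114x114 mm under a dark hatch plate 110x110 mm, 85 mm tall; round finned lamp housing on its +x side (54 mm across, 34 mm long), black eyepiece on its -x side (36 mm across, 10 mm long). Origin: centre of its underside; x = from eyepiece to lamp, z up. Hollow (about 100x100 mm) under the plate.
- hatch (a point): Centre of the cross-shaped opening, on the plate's upper face, 85 mm above the worktop; axes as viewer (x towards the lamp, y across, z up). The opening goes through the 8 mm plate: two crossing slots, one along x, one along y, each 48 mm long and 12 mm wide, so 2 mm clearance round the blade on every side.
- reagent_bottle: Bystander: small clear bottle with white cap, 40x40x62 mm, loose; origin at the centre of its underside. Leave it alone.
- beaker: Bystander: small empty beaker, 44 mm wide, 58 mm tall, loose; origin at the centre of its underside. Leave it alone.
- capped_bottle: Bystander: small amber bottle with red cap, 40x40x62 mm, loose; origin at the centre of its underside. Leave it alone.
- dishes: Bystander: two stacked clear petri dishes, 61 mm wide, 30 mm tall, loose; origin at the centre of its underside. Leave it alone.

How it is judged:
On the way, in this order (a step that is already met when the one before it is completed fails the run):
1. the blade is held through the opening with a broad face to the lamp, collar about 1 cm above the plate, by the gripper (z of paddle_collar in the frame of hatch between 0.003 and 0.02 m and horizontal distance between paddle_collar and hatch below 0.006 m and angle between paddle_grip's own z axis and vertical below 0.12 rad and angle between the x axis of paddle_grip and the x axis of hatch, either way round below 0.12 rad and contact force between the fingers and paddle above 1 N), for 1.2 s.
2. the blade is drawn fully out of the opening, held by the gripper (z of paddle_collar in the frame of hatch above 0.059 m and contact force between the fingers and paddle above 1 N), for 0.05 s.
At the end, for the whole second after the job is handed in: The paddle is held by the fingers with its blade through the opening and a narrow edge towards the lamp (within 7 degrees), upright within 7 degrees, centred within 6 mm, the collar's underside 3 to 20 mm above the hatch plate, pressing on the viewer with less than 6 N, at rest (z of paddle_collar in the frame of hatch between 0.003 and 0.02 m and horizontal distance between paddle_collar and hatch below 0.006 m and angle between paddle_grip's own z axis and vertical below 0.12 rad and angle between the x axis of paddle_grip and the y axis of hatch, either way round below 0.12 rad and contact force between the fingers and paddle above 1 N and contact force between paddle and viewer below 6 N and linear speed of paddle below 0.02 m/s); the arm keeps its last pose, push and grip.
It fails at once if the reagent_bottle is pushed more than 3 cm from its place (distance of reagent_bottle from where it was at the start of the episode above 0.03 m).
It fails at once if the beaker is pushed more than 3 cm from its place (distance of beaker from where it was at the start of the episode above 0.03 m).
It fails at once if the capped_bottle is pushed more than 3 cm from its place (distance of capped_bottle from where it was at the start of the episode above 0.03 m).
It fails at once if the dishes is pushed more than 3 cm from its place (distance of dishes from where it was at the start of the episode above 0.03 m).
It also fails if it takes over 51 s, if anything falls off the work surface, if the arm or the gripper's body presses on something with over 40 N, if the wrist force passes 120 N, or if a joint passes its speed limit or range.

## Working session

There is one attempt and no reset: what is moved stays moved. The work goes in short steps, Python scripts to look and compute and a tool call to move; the robot and the scene stay as the last step left them, time stands still between calls to the robot, and variables do not carry over. Pictures are saved under pics/ and viewed, about 8 in all and at most 12, crops included, and the job is handed in when it is done.

Besides the shell and the picture viewer there is one more tool, called after "Request:" as name(argument=value, ...), one argument or row to a line, values as JSON. carry_out: Moves the arm, as the interface text tells. Its arguments: {"type":"object","properties":{"targets":{"type":"array","items":{"type":"object","properties":{"rx":{"type":"number"},"ry":{"type":"number"},"rz":{"type":"number"},"tx":{"type":"number"},"ty":{"type":"number"},"tz":{"type":"number"},"hand":{"type":"number"}}}},"squeeze":{"type":"number"}},"required":["targets"]}

```bash
mkdir -p pics
cat > h.py <<'E'
import numpy as np,cv2
from bench import monitor,vision,r
from scipy.spatial.transform import Rotation as Ro
def snap(n,f):
    s=monitor.sense(); im=vision.camera(n); cv2.imwrite('pics/'+f,im[:,:,::-1]); return s,im
def cam(n,s=None):
    c=vision.camera_info(n); K=np.array(c['intrinsics'])
    if n=='wrist':
        T=np.eye(4);T[:3,:3]=Ro.from_euler('xyz',s['eef_rot']).as_matrix();T[:3,3]=s['tcp_pos']
        W=T@np.array(c['tool_from_camera']); R=W[:3,:3].T; return K,R,-R@W[:3,3]
    return K,np.array(c['R']),np.array(c['t'])
def back(C,uv,z):
    K,R,t=C; d=R.T@np.linalg.inv(K)@np.array([uv[0],uv[1],1.]); o=-R.T@t
    return o+d*(z-o[2])/d[2]
def proj(C,X):
    K,R,t=C; p=K@(R@np.array(X)+t); return p[:2]/p[2]
E
python3 - <<'E'
from h import *
s,_=snap('top','top1.png'); s2,_=snap('side','side1.png')
print(s); print(r.grasp_offset)
for n in('top','side'):
    K,R,t=cam(n); print(n,K.tolist(),(-R.T@t).round(3),R.round(2).tolist())
print(vision.camera_info('wrist'))
E
```

```text
{'time_s': 0.0, 'joint_positions': array([-1.29960449e+00,  1.24477279e-01,  1.65164519e+00, -1.38704615e-06,
        1.36749959e+00, -8.25843635e-02]), 'dq': array([-0.00125537,  0.00163511,  0.00190773,  0.00081703, -0.00249292,
        0.00043038]), 'joint_efforts': array([ 1.23811646e-03, -4.17606711e+01, -3.59931386e+01,  7.74910091e-02,
        4.91929043e-02, -1.65348674e-04]), 'tcp_pos': array([ 0.22498318, -0.60908265,  0.18312215]), 'eef_rot': array([3.05967741, 1.56876693, 1.84265756]), 'force': array([ 0.85744759,  0.43891549, -0.13372465]), 'ft_torque': array([-0.00564835,  0.03150676,  0.06752839]), 'finger_gap': 0.9978904990427264}
0.0188
top [[479.539541694167, 0.0, 325.0929248736615], [0.0, 479.539541694167, 234.38001832075733], [0.0, 0.0, 1.0]] [0.383 0.176 1.022] [[0.0, -1.0, 0.04], [-0.99, -0.0, -0.12], [0.12, -0.04, -0.99]]
side [[490.66007409021734, 0.0, 315.74044003828345], [0.0, 490.66007409021734, 232.75133486286214], [0.0, 0.0, 1.0]] [ 0.571 -0.647  0.763] [[1.0, 0.07, -0.02], [0.03, -0.62, -0.79], [-0.06, 0.78, -0.62]]
{'intrinsics': array([[397.89751247,   0.        , 325.10370617],
       [  0.        , 397.89751247, 233.42103081],
       [  0.        ,   0.        ,   1.        ]]), 'tool_from_camera': array([[-4.18837292e-04, -2.95420976e-01,  9.55367087e-01,
        -2.00273006e-01],
       [-1.10109920e-04, -9.55367152e-01, -2.95421045e-01,
         8.36411936e-02],
       [ 9.99999906e-01, -2.28928744e-04,  3.67614610e-04,
         1.38949319e-04],
       [ 0.00000000e+00,  0.00000000e+00,  0.00000000e+00,
         1.00000000e+00]])}
```

View pics/top1.png

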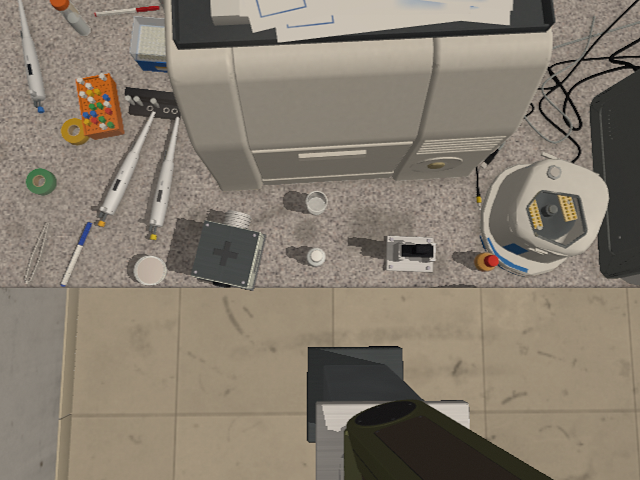

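View pics/side1.png

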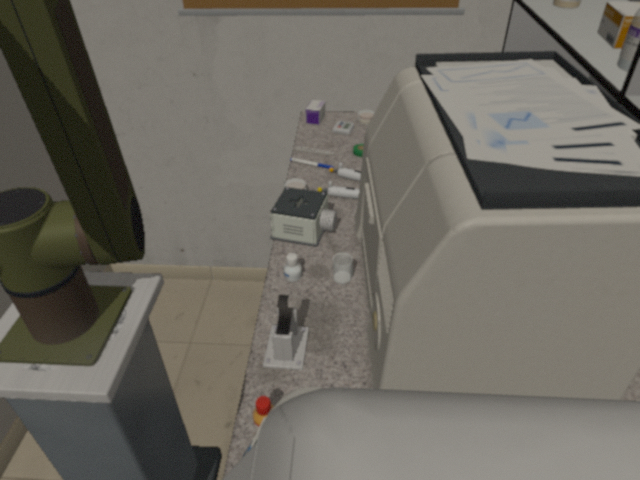

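The top view shows the viewer at about (228,253) with its cross opening and the lamp facing up in the image. The paddle in its rest is at about (413,252). The side view agrees: viewer at (300,215), paddle at (285,320). Next I'll enlarge both in the top view.

Run:
```python
from h import *
im=cv2.imread('pics/top1.png')
a=cv2.resize(im[200:300,180:280],None,fx=4,fy=4,interpolation=cv2.INTER_CUBIC)
b=cv2.resize(im[200:300,360:460],None,fx=4,fy=4,interpolation=cv2.INTER_CUBIC)
cv2.imwrite('pics/crop1.png',np.hstack([a,b]))
C=cam('top')
for n,uv,z in[('hatch',(225,252),.085),('grip',(417,250),.131),('rest',(411,253),0),('bottle',(316,255),.062),('beaker',(316,202),.058),('amber',(488,261),.062),('dish',(150,269),.03),('edge',(330,287),0),('instr',(300,185),0)]: print(n,back(C,uv,z).round(3))
```

```text
hatch [0.458 0.338 0.085]
grip [ 0.459 -0.028  0.131]
rest [ 0.464 -0.045  0.   ]
bottle [0.454 0.161 0.062]
beaker [0.563 0.161 0.058]
amber [ 0.443 -0.188  0.062]
dish [0.427 0.499 0.03 ]
edge [0.391 0.13  0.   ]
instr [0.611 0.195 0.   ]
```

View pics/crop1.png

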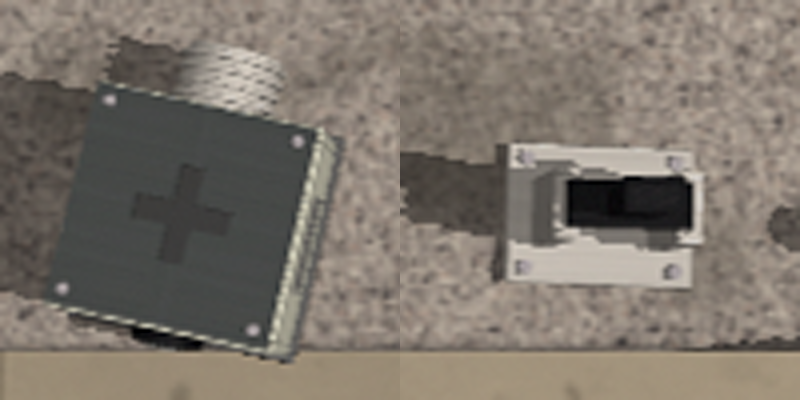

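The crop shows the plate screws at crop (110,99), (298,141), (252,330), (62,288) and the cross at (182,213). The rest base corners are at about (510,143), (693,147), (691,288), (502,280).

Run:
```python
from h import *
C=cam('top')
P=[back(C,(180+u/4,200+v/4),.085) for u,v in[(110,99),(298,141),(252,330),(62,288)]]
c=sum(P)/4; x=(P[0]+P[1]-P[2]-P[3]); y=(P[0]+P[3]-P[1]-P[2])
print('hatch',c.round(4),back(C,(180+182/4,200+213/4),.085).round(4),'yaw x',np.degrees(np.arctan2(x[1],x[0])),'y',np.degrees(np.arctan2(y[1],y[0]))-90, np.linalg.norm(x)/2,np.linalg.norm(y)/2)
P=[back(C,(360+(u-400)/4,200+v/4),.008) for u,v in[(510,143),(693,147),(691,288),(502,280)]]
c=sum(P)/4; x=(P[0]+P[1]-P[2]-P[3]); y=(P[0]+P[3]-P[1]-P[2])
print('rest',c.round(4),'yaw',np.degrees(np.arctan2(x[1],x[0])),np.degrees(np.arctan2(y[1],y[0]))-90,np.linalg.norm(x)/2,np.linalg.norm(y)/2)
print(back(C,(360+258/4,200+195/4),.154))
s=monitor.sense()
print(Ro.from_euler('xyz',s['eef_rot']).as_matrix().round(3))
```

```text
hatch [0.4547 0.3378 0.085 ] [0.4552 0.3371 0.085 ] yaw x -12.508837807271982 y -12.403755929701575 0.09442160105158953 0.09399460792695187
rest [ 0.4617 -0.0403  0.008 ] yaw -3.235520893484057 -1.6603457750397297 0.07445426044985798 0.09989741405360034
[ 0.45926491 -0.03644674  0.154     ]
[[-0.     0.938  0.346]
 [ 0.002  0.346 -0.938]
 [-1.     0.    -0.002]]
```

Estimates: hatch at (0.455, 0.3375) with yaw −12.5°; paddle at (0.460, −0.038) with yaw about −2.5°. I'll grip with the jaws along the paddle's x. First I rotate the tool while rising.

Request:
carry_out(
  targets=[
    {"rx": -8.5,"tx": -1,"hand": 0},
    {"rx": -8.5,"tx": -1,"hand": 0},
    {"rx": -8.5,"tx": -1,"hand": 0},
    {"rx": -8.5,"tx": -1,"hand": 0},
    {"rx": -8.5,"tx": -1,"hand": 0},
  ],
  squeeze=25,
)

```text
invalid input at $.targets[0]: expected keys rx, ry, rz, tx, ty, tz, hand
```

Request:
carry_out(
  targets=[
    {"rx": -8.5,"tx": -1,"hand": 0},
    {"rx": -8.5,"tx": -1,"hand": 0},
    {"rx": -8,"tx": -1,"hand": 0},
    {"hand": 0},
  ],
)

```text
invalid input at $.targets[0]: expected keys rx, ry, rz, tx, ty, tz, hand
```

Request:
carry_out(
  targets=[
    {"ty": 4.5,"tz": 1,"hand": 0},
    {"ty": 4.5,"tz": 1,"hand": 0},
    {"ty": 4.5,"tz": 1,"hand": 0},
    {"ty": 4.5,"tz": 1,"hand": 0},
    {"ty": 4.5,"tz": 1,"hand": 0},
  ],
)

```text
invalid input at $.targets[0]: expected keys rx, ry, rz, tx, ty, tz, hand
```

Request:
carry_out(
  targets=[
    {"ty": 4.5,"tz": 1,"hand": 0},
    {"ty": 4.5,"tz": 1,"hand": 0},
    {"ty": 4.5,"tz": 1,"hand": 0},
    {"hand": 0},
    {"hand": 0},
  ],
)

```text
invalid input at $.targets[0]: expected keys rx, ry, rz, tx, ty, tz, hand
```

All keys are required.

Request:
carry_out(
  targets=[
    {"rx": -8.5,"ry": 0,"rz": 0,"tx": -1,"ty": 0,"tz": 0,"hand": 0},
    {"rx": -8.5,"ry": 0,"rz": 0,"tx": -1,"ty": 0,"tz": 0,"hand": 0},
    {"rx": -8.5,"ry": 0,"rz": 0,"tx": -1,"ty": 0,"tz": 0,"hand": 0},
    {"rx": -8.5,"ry": 0,"rz": 0,"tx": -1,"ty": 0,"tz": 0,"hand": 0},
    {"rx": -8.5,"ry": 0,"rz": 0,"tx": -1,"ty": 0,"tz": 0,"hand": 0},
  ],
  squeeze=25,
)

```text
time_s: 0.6
tcp_pos: [0.2251, -0.6094, 0.234]
eef_rot: [2.304, 1.57, 1.835]
force: [-0.7, -0.3, -0.6]
finger_gap: 0.997
```

Request:
carry_out(
  targets=[
    {"rx": -8.5,"ry": 0,"rz": 0,"tx": -1,"ty": 0,"tz": 0,"hand": 0},
    {"rx": -8.5,"ry": 0,"rz": 0,"tx": -1,"ty": 0,"tz": 0,"hand": 0},
    {"rx": -8,"ry": 0,"rz": 0,"tx": -1,"ty": 0,"tz": 0,"hand": 0},
    {"rx": 0,"ry": 0,"rz": 0,"tx": 0,"ty": 0,"tz": 0,"hand": 0},
  ],
)

```text
time_s: 1.0
tcp_pos: [0.2253, -0.6103, 0.2657]
eef_rot: [-1.261, 1.569, -1.301]
force: [0.6, -0.6, 0.1]
finger_gap: 1.002
```

Request:
carry_out(
  targets=[
    {"rx": 0,"ry": 0,"rz": 0,"tx": 0,"ty": 4.5,"tz": 1,"hand": 0},
    {"rx": 0,"ry": 0,"rz": 0,"tx": 0,"ty": 4.5,"tz": 1,"hand": 0},
    {"rx": 0,"ry": 0,"rz": 0,"tx": 0,"ty": 4.5,"tz": 1,"hand": 0},
    {"rx": 0,"ry": 0,"rz": 0,"tx": 0,"ty": 4.5,"tz": 1,"hand": 0},
    {"rx": 0,"ry": 0,"rz": 0,"tx": 0,"ty": 4.5,"tz": 1,"hand": 0},
  ],
)

```text
time_s: 1.5
tcp_pos: [0.2838, -0.3848, 0.2631]
eef_rot: [1.956, 1.569, 1.913]
force: [1.0, -0.1, -0.5]
finger_gap: 0.999
```

Request:
carry_out(
  targets=[
    {"rx": 0,"ry": 0,"rz": 0,"tx": 0,"ty": 4.5,"tz": 1,"hand": 0},
    {"rx": 0,"ry": 0,"rz": 0,"tx": 0,"ty": 4.5,"tz": 1,"hand": 0},
    {"rx": 0,"ry": 0,"rz": 0,"tx": 0,"ty": 4.5,"tz": 1,"hand": 0},
    {"rx": 0,"ry": 0,"rz": 0,"tx": 0,"ty": 4.5,"tz": 1,"hand": 0},
    {"rx": 0,"ry": 0,"rz": 0,"tx": 0,"ty": 4.5,"tz": 1,"hand": 0},
  ],
)

```text
time_s: 2.0
tcp_pos: [0.3423, -0.1621, 0.2635]
eef_rot: [2.125, 1.57, 2.082]
force: [1.1, 0.1, -0.7]
finger_gap: 0.996
```

Request:
carry_out(
  targets=[
    {"rx": 0,"ry": 0,"rz": 0,"tx": 0,"ty": 3,"tz": 2,"hand": 0},
    {"rx": 0,"ry": 0,"rz": 0,"tx": 0,"ty": 3,"tz": 2,"hand": 0},
    {"rx": 0,"ry": 0,"rz": 0,"tx": 0,"ty": 3,"tz": 2,"hand": 0},
    {"rx": 0,"ry": 0,"rz": 0,"tx": 0,"ty": 0,"tz": 0,"hand": 0},
    {"rx": 0,"ry": 0,"rz": 0,"tx": 0,"ty": 0,"tz": 0,"hand": 0},
  ],
)

```text
time_s: 2.5
tcp_pos: [0.4057, -0.0759, 0.2635]
eef_rot: [-3.126, 1.569, 3.119]
force: [-0.2, 0.1, -0.7]
finger_gap: 0.998
```

```bash
cat >> h.py <<'E'
def go(x,y,z,zang):
    s=monitor.sense(); M=Ro.from_euler('xyz',s['eef_rot']).as_matrix()
    d=M.T@(np.array([x,y,z])-s['tcp_pos'])*100
    a=np.radians(zang); Z=np.array([np.cos(a),np.sin(a),0]); X=np.array([0,0,-1.]); G=np.stack([X,np.cross(Z,X),Z],1)
    rv=np.degrees(Ro.from_matrix(M.T@G).as_rotvec())
    print('t',round(s['time_s'],2),'tcp',s['tcp_pos'].round(4),'shift now-axes cm',d.round(2),'turn deg',rv.round(2),'zang now',round(np.degrees(np.arctan2(M[1,2],M[0,2])),2),'gap',round(s['finger_gap'],3),'F',np.round(s['force'],1))
E
python3 - <<'E'
from h import *
go(.46,-.038,.18,-2.5)
s,_=snap('wrist','w1.png')
C=cam('wrist',s); print(proj(C,[.46,-.038,.134]),proj(C,[.46,-.038,0]))
E
```

```text
t 2.5 tcp [ 0.4057 -0.0759  0.2635] shift now-axes cm [8.34 4.   5.29] turn deg [ 0.27 -0.1   0.  ] zang now -2.23 gap 0.998 F [-0.2  0.1 -0.7]
[389.50690202 165.67762059] [371.53543327 150.05028014]
```

View pics/w1.png

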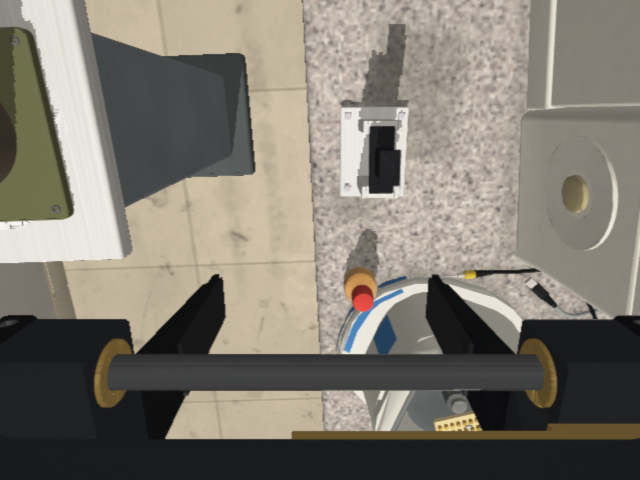

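The wrist view shows the cap at about (389,163), against a prediction of (389.5,165.7), so the estimate is confirmed. Now I move above it and look closer.

Request:
carry_out(
  targets=[
    {"rx": 0,"ry": 0,"rz": 0,"tx": 0,"ty": 2,"tz": 2.65,"hand": 0},
    {"rx": 0,"ry": 0,"rz": 0,"tx": 0,"ty": 2,"tz": 2.65,"hand": 0},
    {"rx": 0,"ry": 0,"rz": 0,"tx": 4,"ty": 0,"tz": 0,"hand": 0},
    {"rx": 0,"ry": 0,"rz": 0,"tx": 4,"ty": 0,"tz": 0,"hand": 0},
    {"rx": 0,"ry": 0,"rz": 0,"tx": 0,"ty": 0,"tz": 0,"hand": 0},
  ],
)

```text
time_s: 3.05
tcp_pos: [0.4561, -0.0389, 0.1778]
eef_rot: [3.012, 1.559, 2.97]
force: [-0.5, 1.2, -0.6]
finger_gap: 0.999
```

Run:
```python
from h import *
go(.46,-.038,.092,-2.5)
s,im=snap('wrist','w2.png')
C=cam('wrist',s); 
for dy in(-.015,.015):
  for dx in (-.009,.009): print(proj(C,[.46+dx,-.038+dy,.134]).round(1))
for dy in(-.032,.032):
  for dx in (-.012,.012): print(proj(C,[.46+dx,-.038+dy,.081]).round(1))
```

```text
t 3.05 tcp [ 0.4561 -0.0389  0.1778] shift now-axes cm [8.57 0.09 0.49] turn deg [ 0.09 -0.69 -0.09] zang now -2.4 gap 0.999 F [-0.5  1.2 -0.6]
[319.4 266. ]
[346.7 265. ]
[317.2 222.1]
[345.5 221.1]
[318.3 261.2]
[348.3 260.1]
[314.3 181.6]
[346.2 180.4]
```

View pics/w2.png

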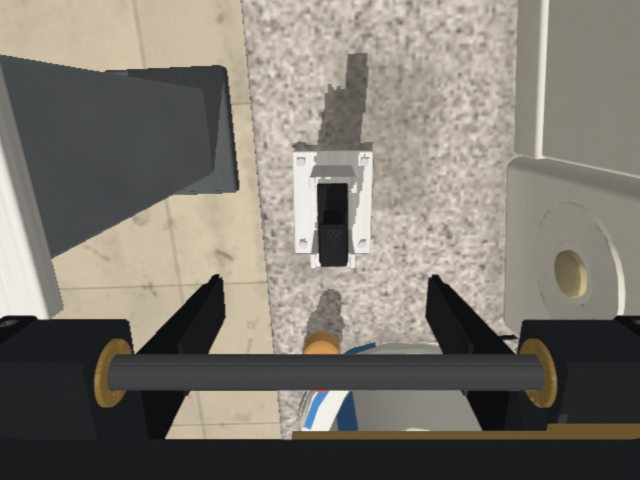

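The cap and collar are within about 1 mm of prediction and aligned with the tool. I descend.

Request:
carry_out(
  targets=[
    {"rx": 0,"ry": 0,"rz": 0,"tx": 2,"ty": 0,"tz": 0,"hand": 0},
    {"rx": 0,"ry": 0,"rz": 0,"tx": 2,"ty": 0,"tz": 0,"hand": 0},
    {"rx": 0,"ry": 0,"rz": 0,"tx": 0,"ty": 0,"tz": 0,"hand": 0},
    {"rx": 0,"ry": 0,"rz": 0,"tx": 0,"ty": 0,"tz": 0,"hand": 0},
  ],
)

```text
time_s: 3.5
tcp_pos: [0.4615, -0.0393, 0.1467]
eef_rot: [-0.176, 1.568, -0.216]
force: [0.3, -0.3, 0.9]
finger_gap: 1.001
```

```bash
python3 -c "
from h import *
go(.461,-.039,.092,-2.5)"
```

```text
t 3.5 tcp [ 0.4615 -0.0393  0.1467] shift now-axes cm [ 5.47  0.03 -0.07] turn deg [0.19 0.16 0.03] zang now -2.31 gap 1.001 F [ 0.3 -0.3  0.9]
```

Request:
carry_out(
  targets=[
    {"rx": 0,"ry": 0,"rz": 0,"tx": 1.8,"ty": 0,"tz": 0,"hand": 0},
    {"rx": 0,"ry": 0,"rz": 0,"tx": 1.8,"ty": 0,"tz": 0,"hand": 0},
    {"rx": 0,"ry": 0,"rz": 0,"tx": 1.7,"ty": 0,"tz": 0,"hand": 0},
    {"rx": 0,"ry": 0,"rz": 0,"tx": 0,"ty": 0,"tz": 0,"hand": 0},
    {"rx": 0,"ry": 0,"rz": 0,"tx": 0,"ty": 0,"tz": 0,"hand": 0},
  ],
)

```text
time_s: 4.0
tcp_pos: [0.4617, -0.0389, 0.0933]
eef_rot: [-0.159, 1.568, -0.199]
force: [-0.1, 0.2, 1.0]
finger_gap: 1.0
```

```bash
python3 -c "
from h import *
go(.461,-.039,.092,-2.5)"
```

```text
t 4.0 tcp [ 0.4617 -0.0389  0.0933] shift now-axes cm [ 0.13 -0.02 -0.07] turn deg [0.25 0.14 0.02] zang now -2.25 gap 1.0 F [-0.1  0.2  1. ]
```

Request:
carry_out(
  targets=[
    {"rx": 0,"ry": 0,"rz": 0,"tx": 0,"ty": 0,"tz": -0.05,"hand": 1},
    {"rx": 0,"ry": 0,"rz": 0,"tx": 0,"ty": 0,"tz": 0,"hand": 1},
    {"rx": 0,"ry": 0,"rz": 0,"tx": 0,"ty": 0,"tz": 0,"hand": 1},
    {"rx": 0,"ry": 0,"rz": 0,"tx": 0,"ty": 0,"tz": 0,"hand": 1},
    {"rx": 0,"ry": 0,"rz": 0,"tx": 0,"ty": 0,"tz": 0,"hand": 1},
  ],
  squeeze=25,
)

```text
time_s: 4.5
tcp_pos: [0.4601, -0.0384, 0.0915]
eef_rot: [-0.13, 1.571, -0.169]
force: [-0.2, -0.2, -0.4]
finger_gap: 0.64
```

Request:
carry_out(
  targets=[
    {"rx": 0,"ry": 0,"rz": 0,"tx": 0,"ty": 0,"tz": 0,"hand": 1},
    {"rx": 0,"ry": 0,"rz": 0,"tx": 0,"ty": 0,"tz": 0,"hand": 1},
    {"rx": 0,"ry": 0,"rz": 0,"tx": 0,"ty": 0,"tz": 0,"hand": 1},
    {"rx": 0,"ry": 0,"rz": 0,"tx": 0,"ty": 0,"tz": 0,"hand": 1},
    {"rx": 0,"ry": 0,"rz": 0,"tx": 0,"ty": 0,"tz": 0,"hand": 1},
  ],
)

```text
time_s: 5.0
tcp_pos: [0.46, -0.0384, 0.0913]
eef_rot: [2.996, 1.571, 2.957]
force: [-0.2, -0.1, 0.1]
finger_gap: 0.212
```

Request:
carry_out(
  targets=[
    {"rx": 0,"ry": 0,"rz": 0,"tx": 0,"ty": 0,"tz": 0,"hand": 1},
    {"rx": 0,"ry": 0,"rz": 0,"tx": 0,"ty": 0,"tz": 0,"hand": 1},
    {"rx": 0,"ry": 0,"rz": 0,"tx": 0,"ty": 0,"tz": 0,"hand": 1},
    {"rx": 0,"ry": 0,"rz": 0,"tx": 0,"ty": 0,"tz": 0,"hand": 1},
  ],
)

```text
time_s: 5.4
tcp_pos: [0.4601, -0.0384, 0.0913]
eef_rot: [0.295, 1.571, 0.256]
force: [0.2, 0.2, -1.2]
finger_gap: 0.148
```

Request:
carry_out(
  targets=[
    {"rx": 0,"ry": 0,"rz": 0,"tx": -0.5,"ty": 0,"tz": 0,"hand": 1},
    {"rx": 0,"ry": 0,"rz": 0,"tx": -2,"ty": 0,"tz": 0,"hand": 1},
    {"rx": 0,"ry": 0,"rz": 0,"tx": -2,"ty": 0,"tz": 0,"hand": 1},
    {"rx": 0,"ry": 0,"rz": 0,"tx": -2,"ty": 0,"tz": 0,"hand": 1},
    {"rx": 0,"ry": 0,"rz": 0,"tx": -2.5,"ty": 0,"tz": 0,"hand": 1},
  ],
)

```text
time_s: 5.9
tcp_pos: [0.4593, -0.0383, 0.1815]
eef_rot: [2.98, 1.569, 2.941]
force: [-0.0, -0.1, -0.6]
finger_gap: 0.143
```

Request:
carry_out(
  targets=[
    {"rx": 0,"ry": 0,"rz": 0,"tx": -1.5,"ty": 0,"tz": 0,"hand": 1},
    {"rx": 0,"ry": 0,"rz": 0,"tx": 0,"ty": 0,"tz": 0,"hand": 1},
    {"rx": 0,"ry": 0,"rz": 0,"tx": 0,"ty": 0,"tz": 0,"hand": 1},
  ],
)

```text
time_s: 6.2
tcp_pos: [0.4598, -0.0384, 0.1958]
eef_rot: [2.907, 1.57, 2.868]
force: [-0.3, -0.5, -2.1]
finger_gap: 0.141
```

```bash
python3 -c "
from h import *
go(.455,.3375,.19,-12.5)
s,im=snap('wrist','w3.png')
K,R,t=C=cam('wrist',s)"
```

```text
t 6.2 tcp [ 0.4598 -0.0384  0.1958] shift now-axes cm [ 0.59 37.54 -1.94] turn deg [10.27 -0.03 -0.  ] zang now -2.23 gap 0.141 F [-0.3 -0.5 -2.1]
```

View pics/w3.png

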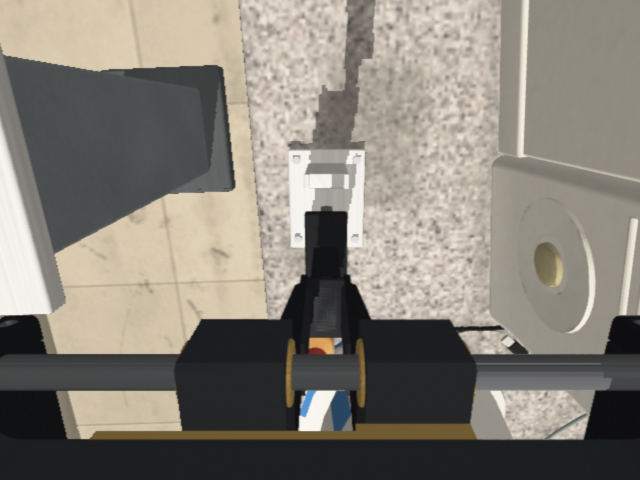

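The paddle is held, with gap 13.5 mm against 14 expected. The collar's far edge is at row 212, columns 306–347. I'll work out its offset from the TCP, then carry it over.

```bash
python3 -c "
from h import *
s=monitor.sense(); C=cam('wrist',s); M=Ro.from_euler('xyz',s['eef_rot']).as_matrix()
for z in(.0103,.0163):
  for u in (306,326.5,347): print(z,(M.T@(back(C,(u,212),s['tcp_pos'][2]-z)-s['tcp_pos'])).round(4))"
```

```text
0.0103 [ 0.0103  0.0307 -0.0106]
0.0103 [0.0103 0.0307 0.0006]
0.0103 [0.0103 0.0307 0.0117]
0.0163 [ 0.0163  0.0292 -0.0109]
0.0163 [0.0163 0.0292 0.0006]
0.0163 [0.0163 0.0292 0.0121]
```

Request:
carry_out(
  targets=[
    {"rx": 0,"ry": 0,"rz": 0,"tx": 0,"ty": 4,"tz": 0,"hand": 1},
    {"rx": 0,"ry": 0,"rz": 0,"tx": 0,"ty": 4,"tz": 0,"hand": 1},
    {"rx": 0,"ry": 0,"rz": 0,"tx": 0,"ty": 4,"tz": 0,"hand": 1},
    {"rx": 0,"ry": 0,"rz": 0,"tx": 0,"ty": 4,"tz": 0,"hand": 1},
    {"rx": 0,"ry": 0,"rz": 0,"tx": 0,"ty": 4,"tz": 0,"hand": 1},
  ],
)

```text
time_s: 6.75
tcp_pos: [0.4667, 0.1628, 0.1944]
eef_rot: [-2.853, 1.568, -2.892]
force: [0.8, -1.0, -1.2]
finger_gap: 0.146
```

Request:
carry_out(
  targets=[
    {"rx": 0,"ry": 0,"rz": 0,"tx": 0,"ty": 4,"tz": 0,"hand": 1},
    {"rx": 0,"ry": 0,"rz": 0,"tx": 0,"ty": 4,"tz": 0,"hand": 1},
    {"rx": 0,"ry": 0,"rz": 0,"tx": 0,"ty": 2,"tz": -1,"hand": 1},
    {"rx": 5.2,"ry": 0,"rz": 0,"tx": 0,"ty": 0,"tz": 0,"hand": 1},
    {"rx": 5.2,"ry": 0,"rz": 0,"tx": 0,"ty": 0,"tz": 0,"hand": 1},
  ],
)

```text
time_s: 7.25
tcp_pos: [0.4603, 0.2622, 0.1939]
eef_rot: [-2.493, 1.567, -2.715]
force: [-0.5, -0.4, -1.5]
finger_gap: 0.145
```

Request:
carry_out(
  targets=[
    {"rx": 0,"ry": 0,"rz": 0,"tx": 0,"ty": 0,"tz": 0,"hand": 1},
    {"rx": 0,"ry": 0,"rz": 0,"tx": 0,"ty": 0,"tz": 0,"hand": 1},
  ],
)

```text
time_s: 7.45
tcp_pos: [0.4611, 0.2614, 0.1949]
eef_rot: [-2.505, 1.568, -2.723]
force: [-0.2, 0.2, -0.4]
finger_gap: 0.147
```

```bash
python3 -c "
from h import *
go(.455,.3375,.19,-12.5)
s,im=snap('wrist','w4.png')
s,im=snap('top','top2.png')
C=cam('top'); print(proj(C,[.455,.3375,.085]))
a=cv2.resize(im[170:290,150:310,::-1],None,fx=4,fy=4,interpolation=cv2.INTER_CUBIC); cv2.imwrite('pics/top2c.png',a)"
```

```text
t 7.45 tcp [0.4611 0.2614 0.1949] shift now-axes cm [ 0.49  7.3  -2.24] turn deg [-0.02 -0.11  0.08] zang now -12.52 gap 0.147 F [-0.2  0.2 -0.4]
[225.30760938 253.35377599]
```

View pics/w4.png

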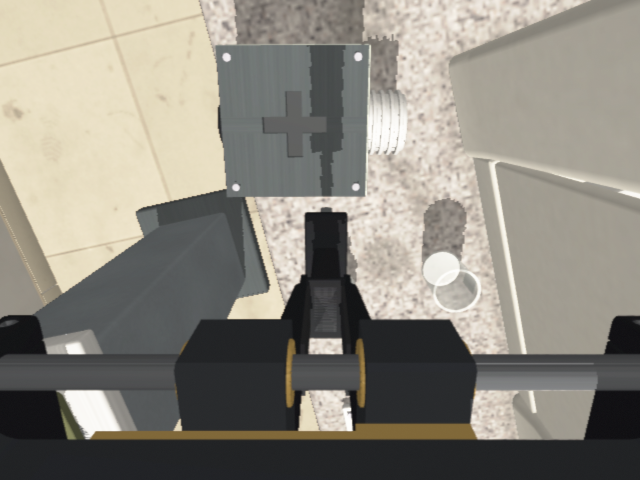

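The viewer is square to the tool. Screws are at (227,57), (358,57), (356,187), (236,187), and the cross centre is at about (294.5,124). I'll enlarge the cross and the collar edge to refine.

Run:
```python
from h import *
im=cv2.imread('pics/w4.png')
a=cv2.resize(im[80:170,250:340],None,fx=4.44,fy=4.44,interpolation=cv2.INTER_CUBIC)
b=cv2.resize(im[195:285,280:370],None,fx=4.44,fy=4.44,interpolation=cv2.INTER_CUBIC)
b=np.clip(b.astype(float)*2.5,0,255).astype(np.uint8)
cv2.imwrite('pics/crop4.png',np.hstack([a,b]))
s=monitor.sense(); K,_,_=cam('top'); c=vision.camera_info('wrist'); K=np.array(c['intrinsics']); T=np.linalg.inv(np.array(c['tool_from_camera']))
def pt(X):
    p=K@(T[:3,:3]@np.array(X)+T[:3,3]); return (p[:2]/p[2]).round(1)
for e in(0,-.002,-.004):
    print(e,'under',pt([.0163,.032+e,0]),'upper',pt([.0103,.032+e,0]),'blade',pt([.0163+.05,.022+e,0]),'cap',pt([-.0188-.020,.015+e,0]))
```

```text
0 under [325.3 207.1] upper [325.4 209.6] blade [325.2 204.3] cap [325.5 274.1]
-0.002 under [325.3 210.6] upper [325.4 213.2] blade [325.2 207.2] cap [325.5 278.3]
-0.004 under [325.3 214. ] upper [325.4 216.8] blade [325.2 210. ] cap [325.5 282.5]
```

View pics/crop4.png

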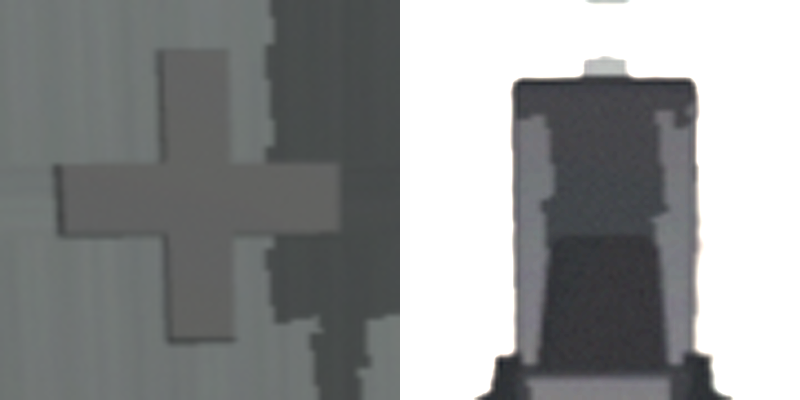

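Collar underside edge is at row 212.3 and blade at 207.8, so the collar sits about −2.7 mm along tool y and +0.4 mm along tool z. The cross centre is (294.5,123.9).

Run:
```python
from h import *
s=monitor.sense(); C=cam('wrist',s); M=Ro.from_euler('xyz',s['eef_rot']).as_matrix(); o=s['tcp_pos']
B=lambda u,v:back(C,(u,v),.085)
w=B(294.5,123.9)
P=[B(*p) for p in[(227,57),(358,57),(356,187),(236,187)]]
# slot end centres from crop
q=lambda x,y:B(250+x/4.44,80+y/4.44)
L,Rr,U,D=q(57,200),q(340,198),q(193,48),q(201,342)
print(w.round(4),(sum(P)/4).round(4),((L+Rr)/2).round(4),((U+D)/2).round(4),np.linalg.norm(Rr-L),np.linalg.norm(U-D))
print('yaw slots',np.degrees(np.arctan2(*(Rr-L)[[1,0]])),np.degrees(np.arctan2(*(U-D)[[1,0]]))-90)
x=P[1]+P[2]-P[0]-P[3];print('screw yaw',np.degrees(np.arctan2(x[1],x[0])),np.linalg.norm(x)/2)
h=((L+Rr)/2+(U+D)/2)/2
tgt=h-M@np.array([0,-.0027,.0004]); go(tgt[0],tgt[1],.111,-12.5)
```

```text
[0.4549 0.3384 0.085 ] [0.4545 0.3376 0.085 ] [0.4549 0.3377 0.085 ] [0.4546 0.3378 0.085 ] 0.048069238672281425 0.04816096854897934
yaw slots -12.195080877562154 -12.283457373586046
screw yaw -12.585863136814913 0.09445132832073701
t 7.55 tcp [0.4615 0.2614 0.1956] shift now-axes cm [ 8.46  7.58 -2.35] turn deg [-0.08 -0.06  0.04] zang now -12.58 gap 0.145 F [-0.7  0.5 -1.4]
```

The measurements agree: hatch at (0.4547, 0.3377), slot length 48.1 mm. I move over it.

Request:
carry_out(
  targets=[
    {"rx": 0,"ry": 0,"rz": 0,"tx": 0,"ty": 2.5,"tz": -0.8,"hand": 1},
    {"rx": 0,"ry": 0,"rz": 0,"tx": 0,"ty": 2.5,"tz": -0.8,"hand": 1},
    {"rx": 0,"ry": 0,"rz": 0,"tx": 0,"ty": 2.6,"tz": -0.75,"hand": 1},
    {"rx": 0,"ry": 0,"rz": 0,"tx": 2,"ty": 0,"tz": 0,"hand": 1},
    {"rx": 0,"ry": 0,"rz": 0,"tx": 0,"ty": 0,"tz": 0,"hand": 1},
  ],
)

```text
time_s: 8.05
tcp_pos: [0.4538, 0.3404, 0.1733]
eef_rot: [-2.353, 1.565, -2.572]
force: [0.4, 0.8, -1.6]
finger_gap: 0.146
```

Request:
carry_out(
  targets=[
    {"rx": 0,"ry": 0,"rz": 0,"tx": 0,"ty": 0,"tz": 0,"hand": 1},
    {"rx": 0,"ry": 0,"rz": 0,"tx": 0,"ty": 0,"tz": 0,"hand": 1},
  ],
)

```text
time_s: 8.25
tcp_pos: [0.4559, 0.3407, 0.1771]
eef_rot: [0.732, 1.57, 0.511]
force: [-0.1, -0.1, -0.7]
finger_gap: 0.145
```

```bash
cat >> h.py <<'E'
def tgt(zang,z):
    a=np.radians(zang); Z=np.array([np.cos(a),np.sin(a)]); Y=np.array([-Z[1],Z[0]])
    p=np.array([.4547,.3377])+.0027*Y-.0004*Z; go(p[0],p[1],z,zang)
E
python3 - <<'E'
from h import *
tgt(-12.4,.1113)
snap('wrist','w5.png')
s,im=snap('side','s5.png'); a=cv2.resize(im[120:270,240:400,::-1],None,fx=4,fy=4,interpolation=cv2.INTER_CUBIC); cv2.imwrite('pics/s5c.png',a)
E
```

```text
t 8.25 tcp [0.4559 0.3407 0.1771] shift now-axes cm [ 6.58 -0.05 -0.09] turn deg [-0.26  0.04 -0.03] zang now -12.66 gap 0.145 F [-0.1 -0.1 -0.7]
```

View pics/w5.png

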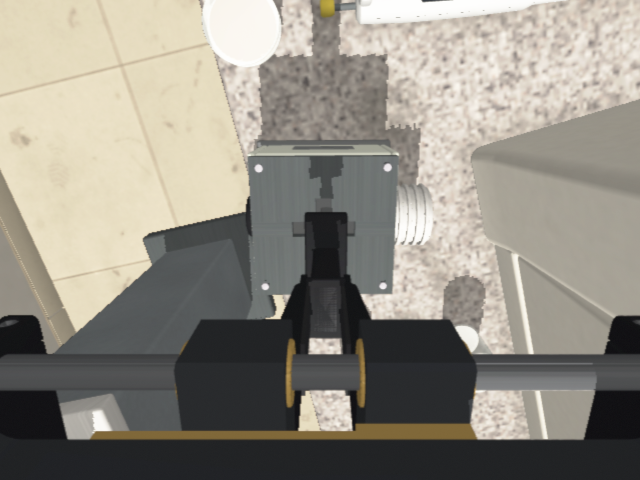

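The slot is centred under the blade (cols 292–355), in line with the remaining −0.9 mm correction. I correct and descend, watching force.

Request:
carry_out(
  targets=[
    {"rx": -0.2,"ry": 0,"rz": 0,"tx": 0.5,"ty": -0.05,"tz": -0.08,"hand": 1},
    {"rx": 0,"ry": 0,"rz": 0,"tx": 0.5,"ty": 0,"tz": 0,"hand": 1},
    {"rx": 0,"ry": 0,"rz": 0,"tx": 0.5,"ty": 0,"tz": 0,"hand": 1},
    {"rx": 0,"ry": 0,"rz": 0,"tx": 0,"ty": 0,"tz": 0,"hand": 1},
    {"rx": 0,"ry": 0,"rz": 0,"tx": 0,"ty": 0,"tz": 0,"hand": 1},
  ],
)

```text
time_s: 8.85
tcp_pos: [0.4543, 0.3406, 0.1609]
eef_rot: [-2.454, 1.57, -2.671]
force: [0.4, 0.0, -1.6]
finger_gap: 0.144
```

```bash
python3 -c "
from h import *
tgt(-12.4,.1113)"
```

```text
t 8.85 tcp [0.4543 0.3406 0.1609] shift now-axes cm [ 4.96 -0.    0.06] turn deg [-0.03 -0.03  0.03] zang now -12.43 gap 0.144 F [ 0.4  0.  -1.6]
```

Request:
carry_out(
  targets=[
    {"rx": 0,"ry": 0,"rz": 0,"tx": 0.6,"ty": 0,"tz": 0.04,"hand": 1},
    {"rx": 0,"ry": 0,"rz": 0,"tx": 0.6,"ty": 0,"tz": 0,"hand": 1},
    {"rx": 0,"ry": 0,"rz": 0,"tx": 0.6,"ty": 0,"tz": 0,"hand": 1},
    {"rx": 0,"ry": 0,"rz": 0,"tx": 0,"ty": 0,"tz": 0,"hand": 1},
    {"rx": 0,"ry": 0,"rz": 0,"tx": 0,"ty": 0,"tz": 0,"hand": 1},
  ],
)

```text
time_s: 9.35
tcp_pos: [0.4548, 0.3405, 0.1429]
eef_rot: [-2.347, 1.57, -2.564]
force: [-0.1, 0.7, -0.2]
finger_gap: 0.142
```

```bash
python3 -c "
from h import *
tgt(-12.4,.1113)
for i in range(3): vision.camera_info('top'); print(monitor.sense()['tcp_pos'])"
```

```text
t 9.35 tcp [0.4548 0.3405 0.1429] shift now-axes cm [ 3.16 -0.    0.02] turn deg [-0.03 -0.03  0.03] zang now -12.43 gap 0.142 F [-0.1  0.7 -0.2]
[0.4547554  0.34049523 0.14293534]
[0.4547554  0.34049523 0.14293534]
[0.4547554  0.34049523 0.14293534]
```

Tip is about 16 mm below plate height with no contact force. I continue to depth.

Request:
carry_out(
  targets=[
    {"rx": 0,"ry": 0,"rz": 0,"tx": 0.8,"ty": 0,"tz": 0.02,"hand": 1},
    {"rx": 0,"ry": 0,"rz": 0,"tx": 0.8,"ty": 0,"tz": 0,"hand": 1},
    {"rx": 0,"ry": 0,"rz": 0,"tx": 0.8,"ty": 0,"tz": 0,"hand": 1},
    {"rx": 0,"ry": 0,"rz": 0,"tx": 0.7,"ty": 0,"tz": 0,"hand": 1},
    {"rx": 0,"ry": 0,"rz": 0,"tx": 0,"ty": 0,"tz": 0,"hand": 1},
  ],
)

```text
time_s: 9.85
tcp_pos: [0.4541, 0.3399, 0.1104]
eef_rot: [-2.365, 1.568, -2.582]
force: [-0.4, 0.1, -0.8]
finger_gap: 0.143
```

Request:
carry_out(
  targets=[
    {"rx": 0,"ry": 0,"rz": 0,"tx": 0,"ty": 0,"tz": 0,"hand": 1},
    {"rx": 0,"ry": 0,"rz": 0,"tx": 0,"ty": 0,"tz": 0,"hand": 1},
    {"rx": 0,"ry": 0,"rz": 0,"tx": 0,"ty": 0,"tz": 0,"hand": 1},
    {"rx": 0,"ry": 0,"rz": 0,"tx": 0,"ty": 0,"tz": 0,"hand": 1},
    {"rx": 0,"ry": 0,"rz": 0,"tx": 0,"ty": 0,"tz": 0,"hand": 1},
  ],
)

```text
time_s: 10.35
tcp_pos: [0.4553, 0.3406, 0.1126]
eef_rot: [0.708, 1.57, 0.491]
force: [-0.5, 0.5, -1.7]
finger_gap: 0.145
```

```bash
python3 -c "
from h import *
tgt(-12.4,.1113)
s,im=snap('side','s6.png'); a=cv2.resize(im[150:260,250:370,::-1],None,fx=5,fy=5,interpolation=cv2.INTER_CUBIC); 
cv2.imwrite('pics/s6c.png',a[:,:,:])
C=cam('side'); print(proj(C,[.4547,.3377,.085]), proj(C,[.4547,.3377,.095]))"
```

```text
t 10.35 tcp [0.4553 0.3406 0.1126] shift now-axes cm [ 0.13 -0.03 -0.03] turn deg [-0.03  0.02 -0.02] zang now -12.43 gap 0.145 F [-0.5  0.5 -1.7]
[300.36967323 201.15190612] [300.21487683 197.74922832]
```

View pics/s6c.png

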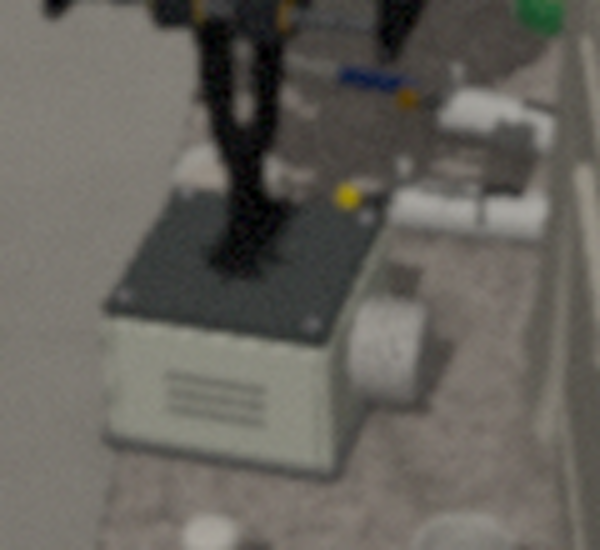

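The collar is just above the plate over the cross, with no load. I hold for more than 2 s.

Request:
carry_out(
  targets=[
    {"rx": 0,"ry": 0,"rz": 0,"tx": 0,"ty": 0,"tz": 0,"hand": 1},
    {"rx": 0,"ry": 0,"rz": 0,"tx": 0,"ty": 0,"tz": 0,"hand": 1},
    {"rx": 0,"ry": 0,"rz": 0,"tx": 0,"ty": 0,"tz": 0,"hand": 1},
    {"rx": 0,"ry": 0,"rz": 0,"tx": 0,"ty": 0,"tz": 0,"hand": 1},
    {"rx": 0,"ry": 0,"rz": 0,"tx": 0,"ty": 0,"tz": 0,"hand": 1},
  ],
)

```text
time_s: 10.9
tcp_pos: [0.4551, 0.3406, 0.1123]
eef_rot: [-2.306, 1.571, -2.523]
force: [0.6, 0.7, -1.0]
finger_gap: 0.147
```

Request:
carry_out(
  targets=[
    {"rx": 0,"ry": 0,"rz": 0,"tx": 0,"ty": 0,"tz": 0,"hand": 1},
    {"rx": 0,"ry": 0,"rz": 0,"tx": 0,"ty": 0,"tz": 0,"hand": 1},
    {"rx": 0,"ry": 0,"rz": 0,"tx": 0,"ty": 0,"tz": 0,"hand": 1},
    {"rx": 0,"ry": 0,"rz": 0,"tx": 0,"ty": 0,"tz": 0,"hand": 1},
    {"rx": 0,"ry": 0,"rz": 0,"tx": 0,"ty": 0,"tz": 0,"hand": 1},
  ],
)

```text
time_s: 11.4
tcp_pos: [0.4551, 0.3406, 0.1123]
eef_rot: [-2.341, 1.571, -2.558]
force: [-0.6, 0.0, -1.5]
finger_gap: 0.144
```

Request:
carry_out(
  targets=[
    {"rx": 0,"ry": 0,"rz": 0,"tx": 0,"ty": 0,"tz": 0,"hand": 1},
    {"rx": 0,"ry": 0,"rz": 0,"tx": 0,"ty": 0,"tz": 0,"hand": 1},
    {"rx": 0,"ry": 0,"rz": 0,"tx": 0,"ty": 0,"tz": 0,"hand": 1},
    {"rx": 0,"ry": 0,"rz": 0,"tx": 0,"ty": 0,"tz": 0,"hand": 1},
    {"rx": 0,"ry": 0,"rz": 0,"tx": 0,"ty": 0,"tz": 0,"hand": 1},
  ],
)

```text
time_s: 11.9
tcp_pos: [0.4551, 0.3406, 0.1124]
eef_rot: [2.182, 1.571, 1.965]
force: [0.1, -0.2, -0.9]
finger_gap: 0.145
```

Request:
carry_out(
  targets=[
    {"rx": 0,"ry": 0,"rz": 0,"tx": 0,"ty": 0,"tz": 0,"hand": 1},
    {"rx": 0,"ry": 0,"rz": 0,"tx": 0,"ty": 0,"tz": 0,"hand": 1},
    {"rx": 0,"ry": 0,"rz": 0,"tx": 0,"ty": 0,"tz": 0,"hand": 1},
    {"rx": 0,"ry": 0,"rz": 0,"tx": 0,"ty": 0,"tz": 0,"hand": 1},
    {"rx": 0,"ry": 0,"rz": 0,"tx": 0,"ty": 0,"tz": 0,"hand": 1},
  ],
)

```text
time_s: 12.4
tcp_pos: [0.4551, 0.3406, 0.1124]
eef_rot: [0.939, 1.571, 0.722]
force: [0.7, -0.2, -1.0]
finger_gap: 0.145
```

Request:
carry_out(
  targets=[
    {"rx": 0,"ry": 0,"rz": 0,"tx": -1,"ty": 0,"tz": 0,"hand": 1},
    {"rx": 0,"ry": 0,"rz": 0,"tx": -1.5,"ty": 0,"tz": 0,"hand": 1},
    {"rx": 0,"ry": 0,"rz": 0,"tx": -1.5,"ty": 0,"tz": 0,"hand": 1},
    {"rx": 0,"ry": 0,"rz": 0,"tx": -1.5,"ty": 0,"tz": 0,"hand": 1},
    {"rx": 0,"ry": 0,"rz": 0,"tx": -1.5,"ty": 0,"tz": 0,"hand": 1},
  ],
)

```text
time_s: 12.9
tcp_pos: [0.4555, 0.3408, 0.1847]
eef_rot: [0.754, 1.569, 0.537]
force: [-0.6, -0.4, -1.6]
finger_gap: 0.146
```

Request:
carry_out(
  targets=[
    {"rx": 0,"ry": 0,"rz": 0,"tx": -1,"ty": 0,"tz": 0,"hand": 1},
    {"rx": 0,"ry": 0,"rz": 0,"tx": 0,"ty": 0,"tz": 0,"hand": 1},
    {"rx": 0,"ry": 0,"rz": 0,"tx": 0,"ty": 0,"tz": 0,"hand": 1},
  ],
)

```text
time_s: 13.2
tcp_pos: [0.455, 0.3405, 0.1923]
eef_rot: [-2.265, 1.571, -2.482]
force: [0.5, -1.0, -1.4]
finger_gap: 0.145
```

Blade is out (collar about 91 mm above the plate). Now the quarter turn.

Request:
carry_out(
  targets=[
    {"rx": -8,"ry": 0,"rz": 0,"tx": 0,"ty": 0,"tz": 0,"hand": 1},
    {"rx": -8,"ry": 0,"rz": 0,"tx": 0,"ty": 0,"tz": 0,"hand": 1},
    {"rx": -8,"ry": 0,"rz": 0,"tx": 0,"ty": 0,"tz": 0,"hand": 1},
    {"rx": -8,"ry": 0,"rz": 0,"tx": 0,"ty": 0,"tz": 0,"hand": 1},
    {"rx": -8,"ry": 0,"rz": 0,"tx": 0,"ty": 0,"tz": 0,"hand": 1},
  ],
)

```text
time_s: 13.7
tcp_pos: [0.4544, 0.3401, 0.1908]
eef_rot: [-3.085, 1.568, -2.598]
force: [-0.5, -0.2, -1.0]
finger_gap: 0.145
```

Request:
carry_out(
  targets=[
    {"rx": -8,"ry": 0,"rz": 0,"tx": 0,"ty": 0,"tz": 0,"hand": 1},
    {"rx": -8,"ry": 0,"rz": 0,"tx": 0,"ty": 0,"tz": 0,"hand": 1},
    {"rx": -8,"ry": 0,"rz": 0,"tx": 0,"ty": 0,"tz": 0,"hand": 1},
    {"rx": -8,"ry": 0,"rz": 0,"tx": 0,"ty": 0,"tz": 0,"hand": 1},
    {"rx": -8,"ry": 0,"rz": 0,"tx": 0,"ty": 0,"tz": 0,"hand": 1},
  ],
)

```text
time_s: 14.2
tcp_pos: [0.4544, 0.3401, 0.1908]
eef_rot: [2.511, 1.568, -2.587]
force: [-0.2, -0.1, -1.0]
finger_gap: 0.146
```

Request:
carry_out(
  targets=[
    {"rx": -8,"ry": 0,"rz": 0,"tx": 0,"ty": 0,"tz": 0,"hand": 1},
    {"rx": -2,"ry": 0,"rz": 0,"tx": 0,"ty": 0,"tz": 0,"hand": 1},
    {"rx": 0,"ry": 0,"rz": 0,"tx": 0,"ty": 0,"tz": 0,"hand": 1},
    {"rx": 0,"ry": 0,"rz": 0,"tx": 0,"ty": 0,"tz": 0,"hand": 1},
    {"rx": 0,"ry": 0,"rz": 0,"tx": 0,"ty": 0,"tz": 0,"hand": 1},
  ],
)

```text
time_s: 14.7
tcp_pos: [0.4549, 0.3404, 0.1918]
eef_rot: [2.309, 1.57, -2.621]
force: [-0.9, 0.2, -0.7]
finger_gap: 0.145
```

```bash
python3 -c "
from h import *
tgt(77.6,.1123)"
```

```text
t 14.7 tcp [0.4549 0.3404 0.1918] shift now-axes cm [ 7.95  0.23 -0.31] turn deg [-0.07 -0.04 -0.04] zang now 77.53 gap 0.145 F [-0.9  0.2 -0.7]
```

Request:
carry_out(
  targets=[
    {"rx": 0,"ry": 0,"rz": 0,"tx": 1,"ty": 0.23,"tz": -0.31,"hand": 1},
    {"rx": 0,"ry": 0,"rz": 0,"tx": 0.5,"ty": 0,"tz": 0,"hand": 1},
    {"rx": 0,"ry": 0,"rz": 0,"tx": 0,"ty": 0,"tz": 0,"hand": 1},
    {"rx": 0,"ry": 0,"rz": 0,"tx": 0,"ty": 0,"tz": 0,"hand": 1},
    {"rx": 0,"ry": 0,"rz": 0,"tx": 0,"ty": 0,"tz": 0,"hand": 1},
  ],
)

```text
time_s: 15.2
tcp_pos: [0.4524, 0.3381, 0.1776]
eef_rot: [-0.726, 1.57, 0.627]
force: [0.1, -0.2, -1.4]
finger_gap: 0.147
```

```bash
python3 -c "
from h import *
tgt(77.6,.1123)
s,im=snap('wrist','w7.png')
C=cam('wrist',s)
h=np.array([.4547,.3377,.085]); a=np.radians(77.6);Z=np.array([np.cos(a),np.sin(a),0]);Y=np.array([-Z[1],Z[0],0])
print('slot pts',[proj(C,h+v).round(1).tolist() for v in(.024*Z,-.024*Z,.024*Y)])"
```

```text
t 15.2 tcp [0.4524 0.3381 0.1776] shift now-axes cm [ 6.53  0.03 -0.04] turn deg [-0.03  0.02  0.02] zang now 77.57 gap 0.147 F [ 0.1 -0.2 -1.4]
slot pts [[356.9, 228.0], [294.4, 228.1], [325.6, 197.4]]
```

View pics/w7.png

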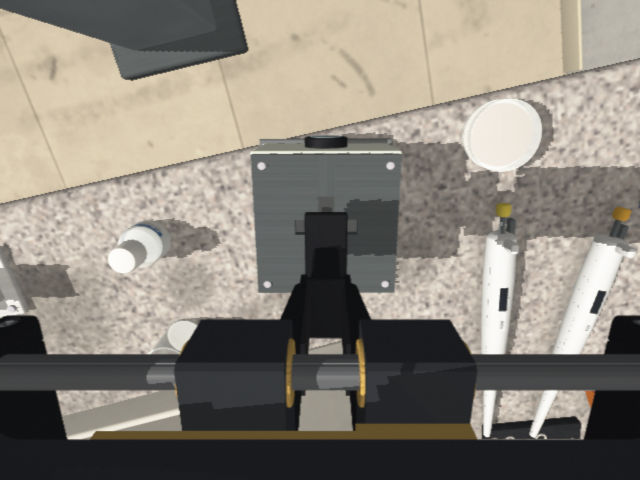

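The slot is seen at columns 295–357, row about 227, against a prediction of 294–357 and 228. Blade centred, eyepiece on the camera side. I descend.

Request:
carry_out(
  targets=[
    {"rx": 0,"ry": 0,"rz": 0,"tx": 0.6,"ty": 0.03,"tz": -0.04,"hand": 1},
    {"rx": 0,"ry": 0,"rz": 0,"tx": 0.6,"ty": 0,"tz": 0,"hand": 1},
    {"rx": 0,"ry": 0,"rz": 0,"tx": 0.6,"ty": 0,"tz": 0,"hand": 1},
    {"rx": 0,"ry": 0,"rz": 0,"tx": 0,"ty": 0,"tz": 0,"hand": 1},
    {"rx": 0,"ry": 0,"rz": 0,"tx": 0,"ty": 0,"tz": 0,"hand": 1},
  ],
)

```text
time_s: 15.75
tcp_pos: [0.4516, 0.3376, 0.1589]
eef_rot: [2.353, 1.57, -2.577]
force: [-0.0, 0.6, -0.7]
finger_gap: 0.147
```

```bash
python3 -c "
from h import *
tgt(77.6,.1123)"
```

```text
t 15.75 tcp [0.4516 0.3376 0.1589] shift now-axes cm [ 4.66 -0.03  0.04] turn deg [-0.03 -0.03 -0.03] zang now 77.57 gap 0.147 F [-0.   0.6 -0.7]
```

Request:
carry_out(
  targets=[
    {"rx": 0,"ry": 0,"rz": 0,"tx": 0.6,"ty": -0.02,"tz": 0.02,"hand": 1},
    {"rx": 0,"ry": 0,"rz": 0,"tx": 0.6,"ty": 0,"tz": 0,"hand": 1},
    {"rx": 0,"ry": 0,"rz": 0,"tx": 0.6,"ty": 0,"tz": 0,"hand": 1},
    {"rx": 0,"ry": 0,"rz": 0,"tx": 0,"ty": 0,"tz": 0,"hand": 1},
    {"rx": 0,"ry": 0,"rz": 0,"tx": 0,"ty": 0,"tz": 0,"hand": 1},
  ],
)

```text
time_s: 16.25
tcp_pos: [0.4519, 0.3378, 0.141]
eef_rot: [2.351, 1.57, -2.578]
force: [0.6, -0.1, -0.4]
finger_gap: 0.147
```

Request:
carry_out(
  targets=[
    {"rx": 0,"ry": 0,"rz": 0,"tx": 0.7,"ty": 0,"tz": 0,"hand": 1},
    {"rx": 0,"ry": 0,"rz": 0,"tx": 0.7,"ty": 0,"tz": 0,"hand": 1},
    {"rx": 0,"ry": 0,"rz": 0,"tx": 0.7,"ty": 0,"tz": 0,"hand": 1},
    {"rx": 0,"ry": 0,"rz": 0,"tx": 0.6,"ty": 0,"tz": 0,"hand": 1},
    {"rx": 0,"ry": 0,"rz": 0,"tx": 0,"ty": 0,"tz": 0,"hand": 1},
  ],
)

```text
time_s: 16.75
tcp_pos: [0.4512, 0.3373, 0.1127]
eef_rot: [2.323, 1.568, -2.607]
force: [0.2, -0.7, -1.2]
finger_gap: 0.144
```

Request:
carry_out(
  targets=[
    {"rx": 0,"ry": 0,"rz": 0,"tx": 0,"ty": 0,"tz": 0,"hand": 1},
    {"rx": 0,"ry": 0,"rz": 0,"tx": 0,"ty": 0,"tz": 0,"hand": 1},
    {"rx": 0,"ry": 0,"rz": 0,"tx": 0,"ty": 0,"tz": 0,"hand": 1},
    {"rx": 0,"ry": 0,"rz": 0,"tx": 0,"ty": 0,"tz": 0,"hand": 1},
    {"rx": 0,"ry": 0,"rz": 0,"tx": 0,"ty": 0,"tz": 0,"hand": 1},
  ],
)

```text
time_s: 17.25
tcp_pos: [0.4522, 0.3379, 0.1146]
eef_rot: [-0.783, 1.57, 0.571]
force: [-0.2, 0.3, -1.3]
finger_gap: 0.145
```

```bash
python3 -c "
from h import *
tgt(77.6,.1123); print(monitor.sense()['ft_torque'])
s,im=snap('wrist','w8.png')"
```

```text
t 17.25 tcp [0.4522 0.3379 0.1146] shift now-axes cm [ 0.23  0.02 -0.01] turn deg [-0.03  0.02  0.02] zang now 77.57 gap 0.145 F [-0.2  0.3 -1.3]
[ 0.09009108 -0.18914917  0.00678948]
```

View pics/w8.png

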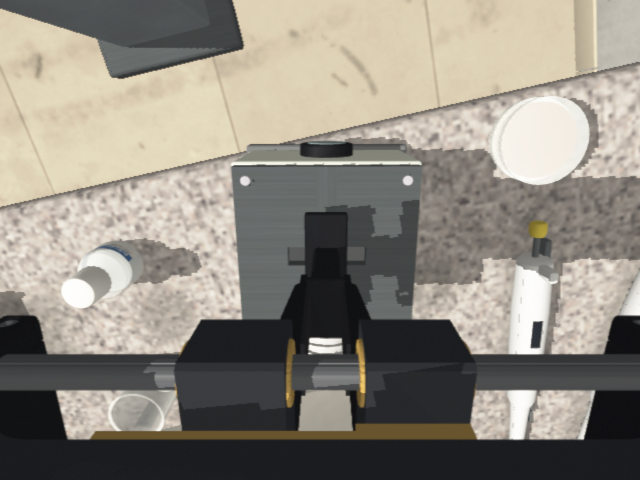

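The collar is still at row 212, so the grip hasn't slipped. It sits centred over the slot, about 13 mm above the plate. I lower it a touch, settle, and hand in.

Request:
carry_out(
  targets=[
    {"rx": 0,"ry": 0,"rz": 0,"tx": 0.3,"ty": 0,"tz": 0,"hand": 1},
    {"rx": 0,"ry": 0,"rz": 0,"tx": 0,"ty": 0,"tz": 0,"hand": 1},
    {"rx": 0,"ry": 0,"rz": 0,"tx": 0,"ty": 0,"tz": 0,"hand": 1},
    {"rx": 0,"ry": 0,"rz": 0,"tx": 0,"ty": 0,"tz": 0,"hand": 1},
    {"rx": 0,"ry": 0,"rz": 0,"tx": 0,"ty": 0,"tz": 0,"hand": 1},
  ],
)

```text
time_s: 17.8
tcp_pos: [0.4521, 0.3379, 0.1114]
eef_rot: [-1.166, 1.571, 0.188]
force: [0.5, -0.1, -0.7]
finger_gap: 0.147
```

Request:
carry_out(
  targets=[
    {"rx": 0,"ry": 0,"rz": 0,"tx": 0,"ty": 0,"tz": 0,"hand": 1},
    {"rx": 0,"ry": 0,"rz": 0,"tx": 0,"ty": 0,"tz": 0,"hand": 1},
    {"rx": 0,"ry": 0,"rz": 0,"tx": 0,"ty": 0,"tz": 0,"hand": 1},
    {"rx": 0,"ry": 0,"rz": 0,"tx": 0,"ty": 0,"tz": 0,"hand": 1},
    {"rx": 0,"ry": 0,"rz": 0,"tx": 0,"ty": 0,"tz": 0,"hand": 1},
  ],
)

```text
time_s: 18.3
tcp_pos: [0.4521, 0.3379, 0.1114]
eef_rot: [-1.072, 1.571, 0.281]
force: [0.4, -0.4, -1.6]
finger_gap: 0.139
```

```bash
python3 -c "
from h import *
tgt(77.6,.1113)
r.finish_job()"
```

```text
t 18.3 tcp [0.4521 0.3379 0.1114] shift now-axes cm [ 0.01  0.01 -0.  ] turn deg [-0.03  0.    0.  ] zang now 77.57 gap 0.139 F [ 0.4 -0.4 -1.6]
the job is handed in; nothing more can be done
```

I handed the job in at 18.3 s with the paddle held in the slot, a narrow edge towards the lamp. No verdict is reported, so success rests on my own checks.

**What I did:** I took the paddle by its handle and lowered the blade with a broad face to the lamp, collar about 11 mm above the plate, and held it there for just over 2 s. I then drew it fully out (collar about 91 mm above the plate), turned it 90° and lowered it again.

**Last checks:**
- **Position:** the TCP was within 0.1 mm and 0.1° of my target, but the hatch and grip estimates behind it are only good to about 1 mm.
- **Height:** the collar underside works out at about 10 mm above the plate.
- **Load:** wrist force was under 2 N, close to the paddle's own weight, so I saw no sign of pressing on the plate or slot.
- **Grip:** the finger gap was about 13–14 mm, matching the handle, and the collar had not shifted in the wrist picture.
- **Bystanders:** I made no contact that I saw, but I did not measure the positions of the bottles, beaker and dishes again at the end.

No check failed. The largest disagreement was about 1.5 pixels in where the slot appeared before the second insertion.

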